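Find the free swing hatch of the reject box and push it open

ROBOT

A 6-joint arm with a two-finger parallel gripper is mounted at the origin on a cart in front of the work surface, level with it; the furniture and walls round the work are solid. World frame = base frame: x ahead of the robot, y to its left, z up, the work surface at z = 0. Lengths are in mm, angles in rad, forces in N, time in s.
With the tool pointing down it reaches from about 350 to 725 mm from the base axis. Payload 4.3 kg.
Tool frame: the origin (TCP) lies between the finger pads; the fingertips stand 17 mm ahead of it and the grasp point (between the pads) lies 2 mm behind it; z points along the fingers, y is the direction in which the jaws open and shut (so a half turn about z gives the same grasp; the last joint's range is limited). The gripper opens to 85 mm and grips with 20 to 120 N. Pads are 22 mm wide; open, the fingers measure 114 mm over their backs; the gripper's body (76 mm by 85 mm) begins 54 mm behind the grasp point. The pads swing forward as they close: fully open they stand 13 mm farther back than shut.
Start: joints at [-1.352, 0.377, 0.081, 1.274, 0, 1.46], TCP at [185.683, -544.23, 248.329] pointing down, gripper open.
Joint ranges: [-2.72, 2.72], [-0.84, 1.66], [-1.02, 1.22], [-1.77, 2.12], [-1.37, 1.28], [-3.14, 3.14]. Speed limits (rad/s): [2.57, 2.57, 3.14, 3.14, 3.14, 3.14].

INTERFACE

Orientations are given as a rotation vector (axis times angle).
In Python, from rig import sense, capture, finish_job, masks_of gives the robot as it stands.
- The arm moves only by the tool carry_out, never from a script. Its argument "motion" is a list of rows, each an object with "translation": the shift along the world's x, y, z in units of 0.6 m (1.0 is 0.6 m), a list of three; "spin": the turn about the world's z in units of 180 degrees (1.0 is 180 degrees). A call has 1 to 8 rows; each row is the pose to reach, as a shift and turn from the pose commanded when the call began, turning the shorter way round; what a row does not reach only later rows make up. A row lasts 1/12 s, in which the tool goes at most 41.7 mm and 7.16 degrees, less where a joint would pass 70% of its speed; a pose out of reach is approached as far as the arm can. A call with a number of a shift or a turn outside -1 to 1 is refused whole. A call with a gripper value outside its range is refused whole. "hand" is the opening, from 0 (shut) to 1 (fully open), set as the call begins (left out, the last holds). The fingers move at their own pace and stop on an object; "grip_force" is the grip in N (left out, the last holds). Time passes only in rows, so rows that repeat a pose let the fingers close. It gives the time, the measured TCP pose, the force and the opening at its end, in the units of the state.
- sense(): the state, without advancing time (a new reading comes with each control period).
- capture(name): name is "side" or "top"; returns a dict with "color" (480x640x3 uint8, red, green, blue), "z_map" (480x640 float32, mm along the optical axis (not along the pixel's ray), 0 where there is no reading), "fx", "fy", "cx", "cy" (pixels), "extrinsics" (4x4, takes a point from camera to world coordinates). Camera axes: x right, y up, looking along -z (the intrinsics and any distortion apply to the point x, -y, -z); pixel columns grow to the right and rows downward; lengths in mm; the calibration is good to about 2 mm. A picture is of the moment at which its call begins.
- finish_job(): hands the job in, once; it reports no verdict.
Trained networks look in a picture, given as the dict that the camera call returned (one of the last four; its "shot" number tells which), for a name from the list of things; names that differ only in an ending like _2 or _b are one class to them, and where a whole thing is asked for, a point or a joint stands for the part that bears it (a point fixed in the world has none). Each returns a list of dicts, best first, with "conf" (0 to 1); they miss things now and then, are a little off and sometimes report something else, mostly with a low value. They report only what shows in the picture. A call takes as long as a camera call.
- masks_of(picture, label): "region" (480x640 bool, what is visible of it) and "uv" ([column, row] in pixels, amid what is visible of it).
The state is a dict: "time": time; "qpos": joint angles; "dq": joint speeds; "joint_torque": joint torques, N m; "ee_pos": TCP position; "orientation": TCP orientation; "wrist_force": force on the tool from outside, world axes, zero at the start; "ft_torque": the same for the moment, N m; "width": finger opening in mm.
Only numpy, scipy, OpenCV 4.12 (cv2) and the standard library are available. Lean on these libraries where they do the work, as an engineer would, in place of code of your own. Each camera call takes 0.05 s, during which the arm holds its last target. There are 200 camera calls.

TASK

The low metal box on the worktop takes rejected caps through one of the four identical swing hatches in its top: three are propped shut from inside, one is free, and they look alike. With closed fingertips press lightly on the ribbed front end of one hatch after another until you find the one that rocks, then push that end down until the hatch stands open by at least 45 degrees and leave it open. Do not force the propped hatches, pick nothing up, and leave the things lying around where they are.

Things in the scene. Friction and masses are not known exactly. Their poses are not given: they have to be found in the camera images.
- reject_box: low sheet-metal box fixed to the worktop: 130 mm deep (x, away from robot), 500 mm long (y), flat top 85 mm up. Origin: on the worktop, mid-depth, under the middle of a row of four equal hatches flush in its top, 92 mm apart along y; box reaches 200 mm to +y, 300 mm to -y (plain ledge at -y end). More than 50 N from the robot on box or hatches counts as forcing
- hatch_1 (a joint): angle of the left-most (+y) hatch, rad: 0 = shut, grows as the front end goes down, stop at 1.1. The free hatch sinks at its front under 1 to 2 N while its rear edge rises; pivot friction keeps it at any angle it is left at. A propped hatch gives 2 mm at most, then is hard
- hatch_1_mark (a point): pressing point on top of the left-most (+y) hatch (metal plate, 85 mm in x, 80 in y, 4 thick; pivot line along y, 60 mm behind its front, robot-side edge; 60 mm of free depth below the free hatch): at its raised ribs, mid-width, 42 mm in front of the pivot. Moves with the hatch; x to its rear, z out of the face
- hatch_2 (a joint): angle of the second from left hatch, rad: 0 = shut, grows as the front end goes down, stop at 1.1. The free hatch sinks at its front under 1 to 2 N while its rear edge rises; pivot friction keeps it at any angle it is left at. A propped hatch gives 2 mm at most, then is hard
- hatch_2_mark (a point): pressing point on top of the second from left hatch (metal plate, 85 mm in x, 80 in y, 4 thick; pivot line along y, 60 mm behind its front, robot-side edge; 60 mm of free depth below the free hatch): at its raised ribs, mid-width, 42 mm in front of the pivot. Moves with the hatch; x to its rear, z out of the face
- hatch_3 (a joint): angle of the third from left hatch, rad: 0 = shut, grows as the front end goes down, stop at 1.1. The free hatch sinks at its front under 1 to 2 N while its rear edge rises; pivot friction keeps it at any angle it is left at. A propped hatch gives 2 mm at most, then is hard
- hatch_3_mark (a point): pressing point on top of the third from left hatch (metal plate, 85 mm in x, 80 in y, 4 thick; pivot line along y, 60 mm behind its front, robot-side edge; 60 mm of free depth below the free hatch): at its raised ribs, mid-width, 42 mm in front of the pivot. Moves with the hatch; x to its rear, z out of the face
- hatch_4 (a joint): angle of the right-most (-y, ledge-side) hatch, rad: 0 = shut, grows as the front end goes down, stop at 1.1. The free hatch sinks at its front under 1 to 2 N while its rear edge rises; pivot friction keeps it at any angle it is left at. A propped hatch gives 2 mm at most, then is hard
- hatch_4_mark (a point): pressing point on top of the right-most (-y, ledge-side) hatch (metal plate, 85 mm in x, 80 in y, 4 thick; pivot line along y, 60 mm behind its front, robot-side edge; 60 mm of free depth below the free hatch): at its raised ribs, mid-width, 42 mm in front of the pivot. Moves with the hatch; x to its rear, z out of the face
- ledge_cap: golden round jar lid, 64 dia x 10 mm, lying on the plain ledge at the right (-y) end of the box's top; bystander, origin under its centre
- ledge_marker: white marker pen with green cap, 122 x 14 x 15 mm, lying on the same ledge beside the right-most hatch; bystander, origin under its centre
- spare_jar: empty glass jar, 70 dia x 112 mm, standing on the worktop left of the box; bystander, origin under its centre
- label_reel: roll of white labels, 66 dia x 39 mm, lying on the worktop left of the box; bystander, origin under its centre
- paste_funnel: small pale funnel, 68 dia x 72 mm, standing wide end down on the worktop at the far right; bystander, origin under its centre
- paste_brush: flat brush with wooden handle, 195 x 34 x 13 mm, lying on the worktop left of the box; bystander, origin under its centre

How it is judged:
By the outcome, as a careful person would: the job done as asked, in the order asked, and still so for the second after the job is handed in, with the robot touching nothing.
It also fails if it takes over 48 s, if anything falls off the work surface, if the arm or the gripper's body presses on something with over 40 N, if the wrist force passes 120 N, or if a joint passes its speed limit or range.

## Working session

There is one attempt and no reset: what is moved stays moved. The work goes in short steps, Python scripts to look and compute and a tool call to move; the robot and the scene stay as the last step left them, time stands still between calls to the robot, and variables do not carry over. Pictures are saved under pics/ and viewed, about 8 in all and at most 12, crops included, and the job is handed in when it is done.

Besides the shell and the picture viewer there is one more tool, called in YAML: its name, and indented under it one key for each argument. carry_out: Moves the arm, as the interface text tells. Its arguments: {"type":"object","properties":{"motion":{"type":"array","items":{"type":"object","properties":{"translation":{"type":"array","items":{"type":"number","minimum":-1,"maximum":1}},"spin":{"type":"number","minimum":-1,"maximum":1}}}},"hand":{"type":"number"},"grip_force":{"type":"number"}},"required":["motion"]}

```bash
mkdir -p pics; cat > h.py <<'E'
import numpy as np,cv2
from rig import *
def pts(p,m=None):
    z=p["z_map"]; v,u=np.nonzero((z>0)&(m if m is not None else True))
    d=z[v,u]; c=np.stack([(u-p["cx"])*d/p["fx"],-(v-p["cy"])*d/p["fy"],-d,np.ones_like(d)])
    return (np.array(p["extrinsics"])@c)[:3].T,u,v
def save(p,n): cv2.imwrite(f"pics/{n}.png",p["color"][:,:,::-1])
E
python3 - <<'E'
from h import *
print(sense())
for c in("top","side"):
    p=capture(c); save(p,c+"1"); print(c,[k for k in p],np.round(p["extrinsics"],2).tolist())
    for l in("reject_box","hatch_1_mark","ledge_cap","ledge_marker","spare_jar"):
        for m in masks_of(p,l)[:6]:
            P,_,_=pts(p,m["region"])
            print(l,round(m["conf"],2),np.round(m["uv"]),np.round(np.median(P,0)),np.round(np.percentile(P,[2,98],axis=0)).tolist() if len(P) else 0)
E
```

```text
{'time': 0.0, 'qpos': array([-1.35231169e+00,  3.78068542e-01,  7.96239226e-02,  1.27440939e+00,
       -2.02601379e-05,  1.46054048e+00]), 'dq': array([ 0.00143684,  0.00023888,  0.00122577,  0.00052318, -0.00020588,
        0.00067435]), 'joint_torque': array([-4.05246219e-04, -4.63608563e+01,  2.69873214e+01,  2.09376903e-02,
        7.11177131e-05, -3.85519712e-06]), 'ee_pos': array([ 185.52662927, -543.58371739,  247.35695857]), 'orientation': array([-3.09722310e+00, -5.13726239e-01,  2.06466480e-04]), 'wrist_force': array([-0.75879596,  0.24103044,  0.42948238]), 'ft_torque': array([-0.04396741, -0.03644249, -0.0416227 ]), 'width': 85.42203892943677}
top ['color', 'z_map', 'fx', 'fy', 'cx', 'cy', 'extrinsics', 'shot'] [[0.49, 0.85, -0.21, 181.72], [-0.87, 0.48, -0.11, -107.14], [0.0, 0.24, 0.97, 1812.94], [0.0, 0.0, 0.0, 1.0]]
reject_box 0.83 [322. 271.] [478.  42.  84.] [[395.0, -204.0, 3.0], [564.0, 273.0, 94.0]]
hatch_1_mark 0.76 [271. 233.] [508. 220.  85.] [[465.0, 180.0, 73.0], [550.0, 262.0, 94.0]]
ledge_cap 0.85 [383. 310.] [ 467. -179.   95.] [[439.0, -208.0, 86.0], [4
[... 151 characters left out ...]
. 414.  65.] [[612.0, 380.0, 2.0], [681.0, 448.0, 115.0]]
side ['color', 'z_map', 'fx', 'fy', 'cx', 'cy', 'extrinsics', 'shot'] [[0.99, 0.06, -0.09, 409.37], [-0.11, 0.53, -0.84, -980.81], [0.0, 0.85, 0.53, 750.56], [0.0, 0.0, 0.0, 1.0]]
reject_box 0.57 [294. 279.] [473. -64.  84.] [[394.0, -222.0, 6.0], [558.0, 263.0, 87.0]]
hatch_1_mark 0.84 [299. 211.] [510. 217.  84.] [[469.0, 173.0, 52.0], [556.0, 271.0, 87.0]]
ledge_cap 0.77 [296. 310.] [ 471. -187.   94.] [[443.0, -211.0, 85.0], [499.0, -154.0, 97.0]]
ledge_marker 0.84 [292. 294.] [ 465. -132.   95.] [[409.0, -142.0, 87.0], [521.0, -120.0, 100.0]]
spare_jar 0.96 [340. 187.] [647. 389.  65.] [[617.0, 376.0, 0.0], [682.0, 450.0, 111.0]]
```

```bash
python3 - <<'E'
from h import *
for c in("top","side"):
    p=capture(c)
    P,u,v=pts(p)
    k=(abs(P[:,2]-85)<7)&(P[:,0]>360)&(P[:,0]<600)&(abs(P[:,1])<350)
    r=cv2.minAreaRect(P[k,:2].astype(np.float32)); print(c,r,np.round(cv2.boxPoints(r)).tolist(), P[k,2].mean())
    # rectified top-plane view: 1 px = 1mm, x up, y left
    X,Y=np.meshgrid(np.arange(360,620),np.arange(-270,320))
    W=np.stack([X.ravel(),Y.ravel(),np.full(X.size,85),np.ones(X.size)])
    C=np.linalg.inv(p["extrinsics"])@W
    mu=(p["cx"]+p["fx"]*C[0]/-C[2]).reshape(X.shape).astype(np.float32); mv=(p["cy"]+p["fy"]*C[1]/C[2]).reshape(X.shape).astype(np.float32)
    R=cv2.remap(p["color"],mu,mv,cv2.INTER_CUBIC)
    R=np.rot90(R,1)  # rows: x from 619 down
    R=R[:, ::-1].copy()
    if c=="top": A=R
    else:
        cv2.imwrite("pics/rect.png",np.vstack([A,R])[:,:,::-1])
E
```

```text
top ((481.972412109375, 33.776947021484375), (500.6606750488281, 132.05487060546875), 82.32955932617188) [[383.0, -206.0], [514.0, -223.0], [581.0, 273.0], [450.0, 291.0]] 85.02460039760061
side ((484.3739929199219, 32.02821350097656), (505.11004638671875, 130.29441833496094), 82.26615142822266) [[386.0, -209.0], [515.0, -227.0], [583.0, 274.0], [454.0, 291.0]] 84.608631285113
```

View pics/side1.png

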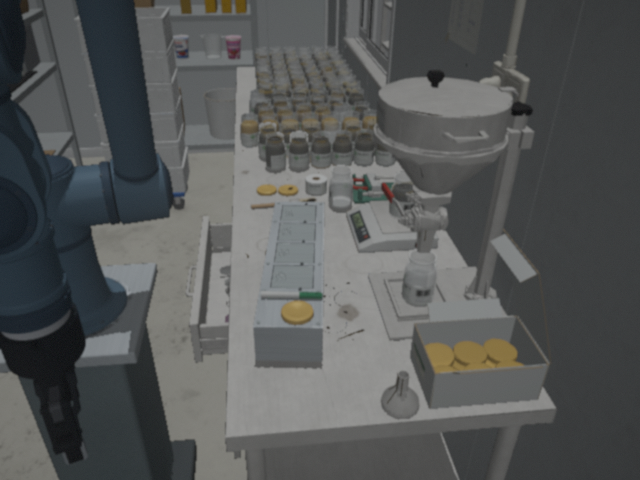

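View pics/rect.png

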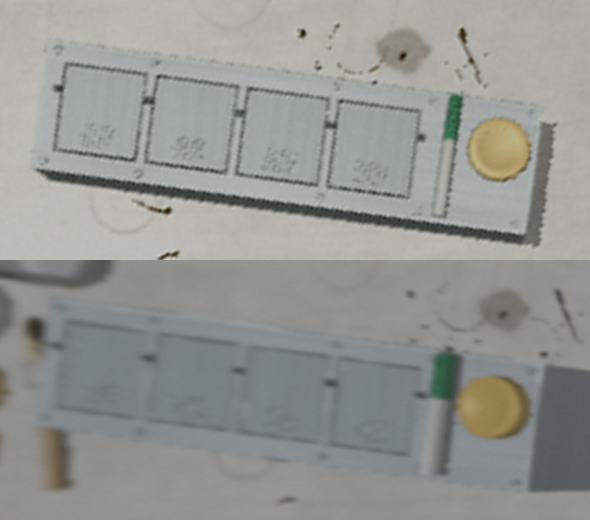

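Side view: the box spans columns 255–327 and rows 205–360, with the marker at row 295 and the cap at (296,310). The rectified top view shows pivots in the gaps and ribs at about (97,137), (188,150), (281,160) and (372,172). That puts the marks at about (483,222), (471,131), (458,40) and (446,-51), 92 mm apart as stated, with box yaw −7.7°.

Next I move above hatch 4 with the fingers shut. I take the half-turn yaw (172°) to stay inside the joint 6 range.

carry_out:
  motion:
    - {"translation": [0.43, 0.82, -0.08], "spin": 0.85}
    - {"translation": [0.43, 0.82, -0.08], "spin": 0.85}
    - {"translation": [0.43, 0.82, -0.08], "spin": 0.85}
    - {"translation": [0.43, 0.82, -0.08], "spin": 0.85}
    - {"translation": [0.43, 0.82, -0.08], "spin": 0.85}
    - {"translation": [0.43, 0.82, -0.08], "spin": 0.85}
    - {"translation": [0.43, 0.82, -0.08], "spin": 0.85}
    - {"translation": [0.43, 0.82, -0.08], "spin": 0.85}
  hand: 0
  grip_force: 20

```text
time: 1.37
ee_pos: [340.4, -248.4, 219.8]
orientation: [2.467, 1.943, 0.0]
wrist_force: [0.9, -0.3, 0.1]
width: 0.1
```

carry_out:
  motion:
    - {"translation": [0.17, 0.32, -0.05], "spin": 0.53}
    - {"translation": [0.17, 0.32, -0.05], "spin": 0.53}
    - {"translation": [0.17, 0.32, -0.05], "spin": 0.53}
    - {"translation": [0.17, 0.32, -0.05], "spin": 0.53}
    - {"translation": [0.17, 0.32, -0.05], "spin": 0.53}
    - {"translation": [0.17, 0.32, -0.05], "spin": 0.53}
    - {"translation": [0.17, 0.32, -0.05], "spin": 0.53}
    - {"translation": [0.17, 0.32, -0.05], "spin": 0.53}

```text
time: 2.03
ee_pos: [442.3, -56.7, 189.5]
orientation: [-1.228, -2.891, -0.0]
wrist_force: [-0.0, 0.3, 0.1]
width: 0.3
```

carry_out:
  motion:
    - {"translation": [0, 0, 0], "spin": 0.21}
    - {"translation": [0, 0, 0], "spin": 0.21}
    - {"translation": [0, 0, 0], "spin": 0.21}
    - {"translation": [0, 0, 0], "spin": 0.21}
    - {"translation": [0, 0, 0], "spin": 0.21}
    - {"translation": [0, 0, 0], "spin": 0.21}
    - {"translation": [0, 0, 0], "spin": 0.21}

```text
time: 2.62
ee_pos: [442.0, -58.1, 189.8]
orientation: [0.239, 3.132, -0.0]
wrist_force: [-0.2, 0.5, -0.0]
width: 0.1
```

carry_out:
  motion:
    - {"translation": [0.007, 0.012, -0.05]}
    - {"translation": [0.007, 0.012, -0.1]}
    - {"translation": [0.007, 0.012, -0.12]}
    - {"translation": [0.007, 0.012, -0.13]}
    - {"translation": [0.007, 0.012, -0.134]}
    - {"translation": [0.007, 0.012, -0.134]}

```text
$.motion[0]: bad value
```

```bash
python3 - <<'E'
from h import *
p=capture("side"); cv2.imwrite("pics/c1.png",cv2.resize(p["color"][150:370,180:400,::-1],None,fx=2.7,fy=2.7,interpolation=2))
s=sense();print(s["ee_pos"],s["wrist_force"],s["qpos"])
E
```

```text
[441.96075022 -58.13907603 189.76522063] [-0.4298817  -0.65719699  0.05680285] [-2.73345885e-01  1.47450618e-01 -3.81043413e-01  1.04201372e+00
  9.80250753e-05 -1.19247490e-01]
```

View pics/c1.png

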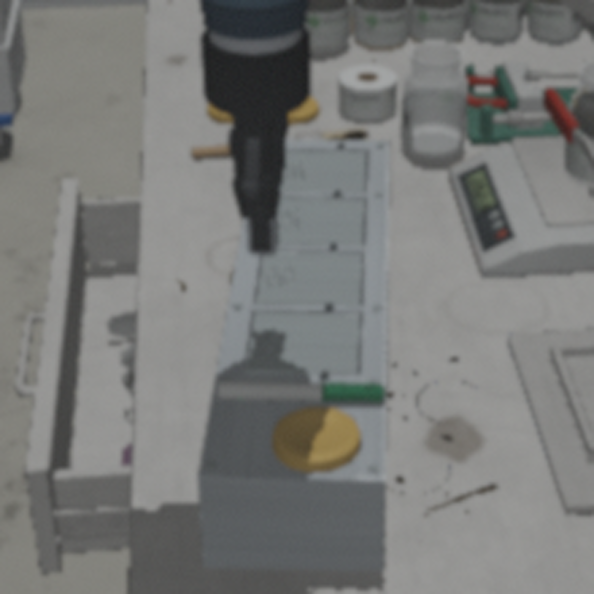

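The crop shows the shut gripper with its tip at (262,245), held high over the hatch 4 area with nothing nearby. The move was refused because "spin" was missing, so I resend it.

carry_out:
  motion:
    - {"translation": [0.007, 0.012, -0.05], "spin": 0.005}
    - {"translation": [0.007, 0.012, -0.1], "spin": 0.005}
    - {"translation": [0.007, 0.012, -0.12], "spin": 0.005}
    - {"translation": [0.007, 0.012, -0.13], "spin": 0.005}
    - {"translation": [0.007, 0.012, -0.134], "spin": 0.005}
    - {"translation": [0.007, 0.012, -0.134], "spin": 0.005}

```text
time: 3.17
ee_pos: [446.2, -51.0, 109.3]
orientation: [-0.217, -3.134, -0.0]
wrist_force: [-0.4, -1.1, 1.2]
width: 0.1
```

Tips are at about z 92. I step down 1.2 mm per row in short calls and watch the force.

carry_out:
  motion:
    - {"translation": [0, 0, -0.002], "spin": 0}
    - {"translation": [0, 0, -0.004], "spin": 0}
    - {"translation": [0, 0, -0.006], "spin": 0}
    - {"translation": [0, 0, -0.006], "spin": 0}

```text
time: 3.5
ee_pos: [446.5, -51.1, 106.1]
orientation: [0.216, 3.133, -0.0]
wrist_force: [-0.5, -0.1, 0.3]
width: 0.1
```

carry_out:
  motion:
    - {"translation": [0, 0, -0.001], "spin": 0}
    - {"translation": [0, 0, -0.002], "spin": 0}
    - {"translation": [0, 0, -0.002], "spin": 0}

```text
time: 3.75
ee_pos: [446.1, -50.9, 104.4]
orientation: [0.216, 3.134, 0.0]
wrist_force: [0.2, -0.4, 0.4]
width: -0.1
```

carry_out:
  motion:
    - {"translation": [0, 0, -0.001], "spin": 0}
    - {"translation": [0, 0, -0.002], "spin": 0}
    - {"translation": [0, 0, -0.002], "spin": 0}

```text
time: 4.0
ee_pos: [446.0, -50.9, 103.1]
orientation: [-0.216, -3.134, -0.0]
wrist_force: [-0.6, -0.0, -0.3]
width: 0.1
```

carry_out:
  motion:
    - {"translation": [0, 0, -0.001], "spin": 0}
    - {"translation": [0, 0, -0.002], "spin": 0}
    - {"translation": [0, 0, -0.002], "spin": 0}

```text
time: 4.25
ee_pos: [446.1, -50.9, 102.0]
orientation: [0.216, 3.134, 0.0]
wrist_force: [-0.5, 0.1, -0.1]
width: -0.0
```

carry_out:
  motion:
    - {"translation": [0, 0, -0.001], "spin": 0}
    - {"translation": [0, 0, -0.002], "spin": 0}
    - {"translation": [0, 0, -0.002], "spin": 0}

```text
time: 4.5
ee_pos: [446.1, -50.9, 101.3]
orientation: [0.215, 3.134, -0.0]
wrist_force: [-1.0, 0.3, 4.9]
width: 0.2
```

carry_out:
  motion:
    - {"translation": [0, 0, -0.001], "spin": 0}
    - {"translation": [0, 0, -0.002], "spin": 0}
    - {"translation": [0, 0, -0.002], "spin": 0}

```text
time: 4.75
ee_pos: [446.2, -50.9, 101.2]
orientation: [0.215, 3.133, -0.0]
wrist_force: [-5.5, 1.5, 16.5]
width: 0.2
```

Hatch 4 is hard: 16 N with no travel. Lift and go to hatch 3.

carry_out:
  motion:
    - {"translation": [0, 0, 0.025], "spin": 0}
    - {"translation": [0.005, 0.05, 0.025], "spin": 0}
    - {"translation": [0.013, 0.1, 0.025], "spin": 0}
    - {"translation": [0.02, 0.15, 0.025], "spin": 0}
    - {"translation": [0.02, 0.152, 0.01], "spin": 0}
    - {"translation": [0.02, 0.152, 0.006], "spin": 0}
    - {"translation": [0.02, 0.152, 0.006], "spin": 0}

```text
time: 5.33
ee_pos: [457.1, 40.1, 102.3]
orientation: [-0.215, -3.132, 0.001]
wrist_force: [0.1, 1.1, -0.0]
width: 0.2
```

carry_out:
  motion:
    - {"translation": [0, 0, -0.001], "spin": 0}
    - {"translation": [0, 0, -0.002], "spin": 0}
    - {"translation": [0, 0, -0.002], "spin": 0}

```text
time: 5.58
ee_pos: [458.1, 39.4, 102.1]
orientation: [-0.218, -3.134, 0.0]
wrist_force: [-0.2, 0.1, 0.3]
width: -0.1
```

carry_out:
  motion:
    - {"translation": [0, 0, -0.001], "spin": 0}
    - {"translation": [0, 0, -0.002], "spin": 0}
    - {"translation": [0, 0, -0.002], "spin": 0}

```text
time: 5.83
ee_pos: [458.2, 39.9, 100.9]
orientation: [0.217, 3.134, -0.0]
wrist_force: [1.3, -0.1, -0.1]
width: 0.2
```

carry_out:
  motion:
    - {"translation": [0, 0, -0.001], "spin": 0}
    - {"translation": [0, 0, -0.002], "spin": 0}
    - {"translation": [0, 0, -0.002], "spin": 0}

```text
time: 6.08
ee_pos: [458.2, 40.3, 99.6]
orientation: [0.216, 3.134, 0.0]
wrist_force: [0.2, -0.8, 0.7]
width: -0.2
```

carry_out:
  motion:
    - {"translation": [0, 0, -0.001], "spin": 0}
    - {"translation": [0, 0, -0.002], "spin": 0}
    - {"translation": [0, 0, -0.002], "spin": 0}

```text
time: 6.33
ee_pos: [458.1, 40.4, 98.3]
orientation: [-0.215, -3.134, -0.0]
wrist_force: [-0.4, -0.5, 0.7]
width: -0.0
```

carry_out:
  motion:
    - {"translation": [0, 0, -0.001], "spin": 0}
    - {"translation": [0, 0, -0.002], "spin": 0}
    - {"translation": [0, 0, -0.003], "spin": 0}
    - {"translation": [0, 0, -0.003], "spin": 0}

```text
time: 6.67
ee_pos: [458.1, 40.3, 96.5]
orientation: [-0.216, -3.134, -0.0]
wrist_force: [0.3, -0.8, -0.3]
width: 0.1
```

carry_out:
  motion:
    - {"translation": [0, 0, -0.001], "spin": 0}
    - {"translation": [0, 0, -0.002], "spin": 0}
    - {"translation": [0, 0, -0.003], "spin": 0}
    - {"translation": [0, 0, -0.003], "spin": 0}

```text
time: 7.0
ee_pos: [458.1, 40.3, 94.7]
orientation: [-0.216, -3.134, -0.0]
wrist_force: [0.8, -0.2, -0.4]
width: -0.2
```

Hatch 3 rocks: the tip is over 6 mm down with almost no force. Push on down, checking force.

carry_out:
  motion:
    - {"translation": [0, 0, -0.004], "spin": 0}
    - {"translation": [0, 0, -0.008], "spin": 0}
    - {"translation": [0, 0, -0.012], "spin": 0}
    - {"translation": [0, 0, -0.016], "spin": 0}
    - {"translation": [0, 0, -0.02], "spin": 0}

```text
time: 7.42
ee_pos: [458.0, 40.3, 82.5]
orientation: [-0.216, -3.134, -0.0]
wrist_force: [0.4, -1.2, 0.4]
width: -0.2
```

carry_out:
  motion:
    - {"translation": [0, 0, -0.004], "spin": 0}
    - {"translation": [0, 0, -0.008], "spin": 0}
    - {"translation": [0, 0, -0.012], "spin": 0}
    - {"translation": [0, 0, -0.016], "spin": 0}

```text
time: 7.75
ee_pos: [458.0, 40.3, 72.9]
orientation: [-0.216, -3.134, -0.0]
wrist_force: [-0.1, -0.2, 0.9]
width: -0.0
```

```bash
python3 - <<'E'
from h import *
p=capture("side"); cv2.imwrite("pics/c2.png",cv2.resize(p["color"][190:330,220:360,::-1],None,fx=4,fy=4,interpolation=2))
s=sense();print(s["ee_pos"],s["wrist_force"])
E
```

```text
[457.67800539  40.30854828  72.52826183] [ 0.54729946  0.55217943 -0.51357529]
```

View pics/c2.png

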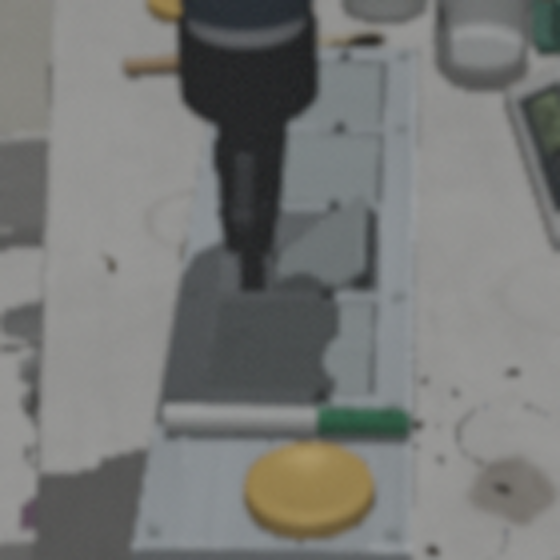

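The crop shows hatch 3 tilted, with its rear edge raised around (370,230) and the finger inside the opening. Marker and cap are undisturbed. Go deeper.

carry_out:
  motion:
    - {"translation": [0, 0, -0.004], "spin": 0}
    - {"translation": [0, 0, -0.008], "spin": 0}
    - {"translation": [0, 0, -0.012], "spin": 0}
    - {"translation": [0, 0, -0.012], "spin": 0}

```text
time: 8.13
ee_pos: [457.7, 40.3, 65.5]
orientation: [-0.216, -3.133, -0.0]
wrist_force: [-0.2, -0.6, 0.0]
width: -0.2
```

carry_out:
  motion:
    - {"translation": [0, 0, -0.004], "spin": 0}
    - {"translation": [0, 0, -0.008], "spin": 0}
    - {"translation": [0, 0, -0.012], "spin": 0}
    - {"translation": [0, 0, -0.012], "spin": 0}

```text
time: 8.47
ee_pos: [457.7, 40.3, 58.3]
orientation: [-0.215, -3.133, -0.0]
wrist_force: [-0.1, -0.6, -0.5]
width: 0.3
```

```bash
cat > ang.py <<'E'
from h import *
s=sense();print(s["ee_pos"],s["wrist_force"])
ux=np.array([.991,-.134]);uy=np.array([.134,.991]);piv=np.array([500,34.5])
for c in("side","top"):
    p=capture(c);P,_,_=pts(p)
    a=(P[:,:2]-piv)@ux;b=(P[:,:2]-piv)@uy
    for lo,hi in((-36,-16),(-16,16),(16,36)):
        k=(b>lo)&(b<hi)&(a>-62)&(a<30)&(P[:,2]<125)
        for x in range(-60,30,8):
            q=k&(a>x)&(a<x+8)
            print((x+4,round(float(np.median(P[q,2]))),int(q.sum())) if q.any() else (x+4,None),end=" ")
        print(c,lo)
cv2.imwrite("pics/c3.png",cv2.resize(capture("side")["color"][150:330,200:420,::-1],None,fx=3,fy=3,interpolation=2))
E
python3 ang.py
```

```text
[457.70650434  40.30085906  58.30355426] [-0.08578344 -0.58364541 -0.48530131]
(-56, 117, 12) (-48, 88, 16) (-40, 90, 20) (-32, 100, 23) (-24, 103, 16) (-16, -553, 11) (-8, -240, 14) (0, 80, 29) (8, 91, 26) (16, 94, 44) (24, 91, 35) (32, 83, 2) side -36
(-56, 83, 9) (-48, 69, 13) (-40, 69, 12) (-32, 86, 37) (-24, 105, 17) (-16, 63, 19) (-8, 73, 24) (0, 82, 23) (8, 93, 25) (16, 101, 25) (24, 96, 19) (32, None) side -16
(-56, None) (-48, None) (-40, None) (-32, 46, 4) (-24, 53, 16) (-16, 63, 15) (-8, 71, 13) (0, 83, 16) (8, 93, 12) (16, 99, 14) (24, 95, 8) (32, None) side 16
(-56, 98, 11) (-48, 13, 15) (-40, None) (-32, None) (-24, None) (-16, 64, 9) (-8, 76, 14) (0, 88, 20) (8, 94, 18) (16, 98, 14) (24, 86, 6) (32, 84, 5) top -36
(-56, 19, 1) (-48, 17, 2) (-40, None) (-32, None) (-24, None) (-16, None) (-8, None) (0, None) (8, None) (16, None) (24, None) (32, None) top -16
(-56, None) (-48, None) (-40, None) (-32, None) (-24, None) (-16, None) (-8, None) (0, None) (8, None) (16, None) (24, None) (32, None) top 16
```

The slope in the depth data is about 49°. For margin, push a little further rearward and down.

carry_out:
  motion:
    - {"translation": [0.003, 0, -0.003], "spin": 0}
    - {"translation": [0.006, -0.001, -0.006], "spin": 0}
    - {"translation": [0.008, -0.001, -0.006], "spin": 0}
    - {"translation": [0.008, -0.001, -0.006], "spin": 0}

```text
time: 8.95
ee_pos: [463.0, 39.6, 55.0]
orientation: [-0.216, -3.134, -0.0]
wrist_force: [-0.4, -0.6, -0.3]
width: 0.1
```

```bash
python3 ang.py | grep -v top
```

```text
[462.96200407  39.62461973  55.0176825 ] [-0.41063332 -0.60146164 -0.30086854]
(-56, 109, 5) (-48, 112, 15) (-40, 87, 17) (-32, 85, 23) (-24, 106, 26) (-16, -548, 14) (-8, -548, 11) (0, 80, 28) (8, 91, 29) (16, 94, 38) (24, 91, 27) (32, 84, 2) side -36
(-56, 84, 6) (-48, 110, 11) (-40, 68, 12) (-32, 71, 7) (-24, 88, 27) (-16, 59, 17) (-8, 69, 24) (0, 83, 22) (8, 95, 24) (16, 102, 27) (24, 98, 13) (32, None) side -16
(-56, 85, 1) (-48, None) (-40, None) (-32, None) (-24, 45, 9) (-16, 57, 12) (-8, 68, 13) (0, 81, 18) (8, 95, 15) (16, 100, 19) (24, 96, 9) (32, None) side 16
```

The slope is now about 57°. Retract by backing off forward, then straight up.

carry_out:
  motion:
    - {"translation": [-0.006, 0.001, 0.004], "spin": 0}
    - {"translation": [-0.006, 0.001, 0.03], "spin": 0}
    - {"translation": [-0.006, 0.001, 0.07], "spin": 0}
    - {"translation": [-0.006, 0.001, 0.13], "spin": 0}
    - {"translation": [-0.01, 0, 0.19], "spin": 0}
    - {"translation": [-0.04, 0, 0.25], "spin": 0}
    - {"translation": [-0.08, 0, 0.3], "spin": 0}
    - {"translation": [-0.08, 0, 0.3], "spin": 0}

```text
time: 9.77
ee_pos: [414.5, 39.8, 241.2]
orientation: [0.215, 3.127, 0.0]
wrist_force: [-0.2, 0.4, -0.7]
width: 0.1
```

```bash
python3 ang.py; python3 - <<'E'
from h import *
p=capture("top")
for c in ("top","side"):
    p=capture(c)
    for l in("ledge_cap","ledge_marker"):
        for m in masks_of(p,l)[:1]:
            P,_,_=pts(p,m["region"]);print(c,l,np.round(np.median(P,0)))
E
```

```text
[414.49117489  39.79703447 241.15457638] [-0.21949776  0.39420349 -0.74485629]
(-56, -233, 2) (-48, -550, 3) (-40, -552, 6) (-32, -550, 6) (-24, -552, 8) (-16, -550, 9) (-8, -548, 10) (0, 79, 23) (8, 93, 29) (16, 96, 38) (24, -547, 27) (32, 84, 3) side -36
(-56, 83, 2) (-48, None) (-40, None) (-32, None) (-24, 48, 1) (-16, 59, 13) (-8, 70, 23) (0, 83, 23) (8, 96, 24) (16, 102, 30) (24, 97, 13) (32, None) side -16
(-56, 83, 1) (-48, None) (-40, None) (-32, 36, 1) (-24, 43, 10) (-16, 56, 12) (-8, 70, 15) (0, 83, 15) (8, 96, 12) (16, 100, 16) (24, 96, 10) (32, None) side 16
(-56, None) (-48, None) (-40, None) (-32, 33, 11) (-24, 45, 22) (-16, 60, 24) (-8, 75, 23) (0, 85, 22) (8, 100, 24) (16, 100, 14) (24, 83, 8) (32, 82, 6) top -36
(-56, None) (-48, None) (-40, None) (-32, 36, 1) (-24, 47, 7) (-16, 61, 9) (-8, 76, 17) (0, 85, 13) (8, 98, 12) (16, 101, 10) (24, 91, 4) (32, 85, 4) top -16
(-56, None) (-48, None) (-40, None) (-32, None) (-24, None) (-16, None) (-8, None) (0, None) (8, None) (16, None) (24, None) (32, None) top 16
top ledge_cap [ 468. -179.   95.]
top ledge_marker [ 458. -127.   97.]
side ledge_cap [ 471. -187.   94.]
side ledge_marker [ 465. -132.   96.]
```

View pics/c3.png

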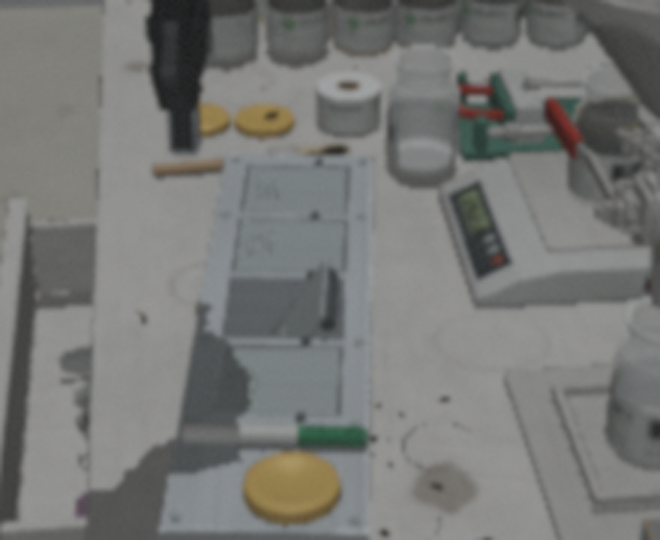

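The crop shows the third hatch standing open, with its rear edge up at (325,295), and the gripper clear. Depth gives a slope of about 57–59° from both cameras. The cap and marker have not moved.

```bash
python3 -c "
from rig import *
print(finish_job())"
```

```text
the job is handed in; nothing more can be done
None
```

The third hatch from the left (hatch_3) was the free one. I left it standing open at about 57–59°, measured in both cameras' depth data after the gripper had pulled clear, and handed the job in at about 10–11 s.

- **Hatches pressed:** I pressed hatch 4 first. It was hard, with no visible travel at about 16 N, so I left it. Hatch 3 then sank under about 1 N or less. I did not press hatches 1 and 2, since the free one was already found.
- **Bystanders:** The ledge cap measured where it began, to within 1 mm. The marker was also in place, apart from a 4 mm difference along its length in the top camera that the side camera did not show. The other loose things were not re-measured; the arm did not go near them.
- **Failed call:** One move was refused because I left out "spin". I resent it, and no other check failed.

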